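# Sweep the carrot rounds into the chopping board's tray

## Robot

A 6-joint arm with a two-finger parallel gripper is mounted at the origin on a cart in front of the work surface, level with it; the furniture and walls round the work are solid. World frame = base frame: x ahead of the robot, y to its left, z up, the work surface at z = 0. Lengths are in m, angles in rad, forces in N, time in s.
With the tool pointing down it reaches from about 0.4 to 0.925 m from the base axis. Payload 3.4 kg.
Tool frame: the origin (TCP) lies at the very end of the fingers, on their centre line; the grasp point (between the pads) lies grip_depth behind it (grip_depth is the distance from the TCP to the grasp point, in m); z points along the fingers, y is the line along which they close (so a half turn about z gives the same grasp; the last joint's range is limited). The gripper opens to 85 mm and grips with 20 to 120 N. Pads are 22 mm wide; open, the fingers measure 114 mm over their backs; the gripper's body (76 mm by 85 mm) begins 54 mm behind the grasp point. The pads swing forward as they close: fully open they stand 13 mm farther back than shut.
Start: joints at [-0.073, 0.307, 1.506, -0, 1.328, -0.073], TCP at [0.575, -0, 0.231] pointing down, gripper open.
Joint ranges: [-3.12, 3.12], [-1.05, 2.28], [0.14, 2.33], [-1.42, 4.57], [0.1, 2.73], [-2.68, 2.68]. Speed limits (rad/s): [2.57, 2.57, 3.14, 3.14, 3.14, 3.14].

## Interface

Orientations are given as a 3x3 rotation matrix whose columns are the frame's x, y, z axes.
In Python, from bench import read_state, get_image, close_job, grip_depth gives the robot as it stands.
- The arm moves only by the tool drive_tool, never from a script. Its argument "series" is a list of rows, each a list of 7 numbers: the shift along the tool's x, y, z each as a share of 0.75 m, from -1 to 1, then the turn, a rotation vector about the tool's x, y, z each as a share of 360 degrees, from -1 to 1, then the opening in per cent of the stroke, from 0 (shut) to 100 (fully open). In form: [[tx, ty, tz, rx, ry, rz, grip], ...]. A call has 1 to 5 rows; each row is the pose to reach, as a shift and turn from the pose commanded when the call began, along the tool's axes at that moment, turning the shorter way round; what a row does not reach only later rows make up. A row lasts 1/12 s, in which the tool goes at most 41.7 mm and 7.16 degrees, less where a joint would pass 70% of its speed; a pose out of reach is approached as far as the arm can. A call with a number of a shift or a turn outside -1 to 1 is refused whole. A call with a gripper value outside its range is refused whole. The fingers move at their own pace and stop on an object; the grip force is fixed at half the most. Time passes only in rows, so rows that repeat a pose let the fingers close. It gives the time, the measured TCP pose, the force, the opening and the grip force at its end, in the units of the state.
- read_state(): the state, without advancing time (a new reading comes with each control period).
- get_image(name): name is "scene" or "side" or "wrist"; returns a dict with "frame" (420x560x3 uint8, red, green, blue), "mtx" (3x3 intrinsics, pixels), "T" (4x4, takes a point from camera to world coordinates). Camera axes: x right, y down, z forward; pixel columns grow to the right and rows downward; lengths in m; the calibration is good to about 2 mm. A picture is of the moment at which its call begins. There is no depth.
- close_job(): hands the job in; it is judged then, once.
The state is a dict: "time_s": time; "q": joint angles; "joint_vel": joint speeds; "tau": joint torques, N m; "ee_pos": TCP position; "eef_rot": TCP orientation; "ft_force": force on the tool from outside, world axes, zero at the start; "wrist_torque": the same for the moment, N m; "opening": finger opening in m; "finger_force": force on a finger pad.
Only numpy, scipy, OpenCV 4.12 (cv2) and the standard library are available. Lean on these libraries where they do the work, as an engineer would, in place of code of your own. Each camera call takes 0.05 s, during which the arm holds its last target. There are 200 camera calls.

## Task

With your fingertips draw the tray under the chopping board all the way out, sweep the four carrot rounds across the board with your fingers and over its open edge into the tray, and then push the tray fully home under the board. Only push and sweep the rounds, never pinch or lift them; let none drop on the hob, and leave the peeler, the spice jar, the grinder and the salt shaker where they are.

Things in the scene. Friction and masses are not known exactly. Their poses are not given: they have to be found in the camera images.
- board_stand: Light wooden chopping board on a stand, standing immovably on the cold hob: 190 mm along its x, 260 mm along its y (roughly to the robot's left), flat cutting surface 74 mm and underside 56 mm above the hob. Origin: on the hob under its middle; z up. A lip 8 mm wide and 7 mm high runs along three sides (x = -95 and +95, y = +130 mm); the edge at y = -130 mm is open.
- board_edge (a point): Middle of the board's open edge (the one without a lip), at the height of the cutting surface: board frame (0, -130, 74) mm. The tray comes out below it.
- tray (a joint): How far the steel tray with wooden front is drawn out from under the board along the board's -y, in m: 0 = fully home, 0.13 = fully out, at its stop. It stays where it is left; moving it takes 1 to 3 N. Found ajar, between 0.050 and 0.070.
- tray_front (a point): Middle of the outer (-y) face of the tray's wooden front, 29 mm above the hob; moves with the tray. The front is 14 mm thick, 186 mm wide, its top 54 mm above the hob (45 mm in a finger scoop 72 mm wide at its middle). With the tray home, this face stands 10 mm out from the board's open edge; it reaches to 4 mm above the hob.
- tray_in (a point): Middle of the tray's inner floor, 8 mm above the hob; moves with the tray, axes as the board's. The tray is open at the top; inside it is 144 mm wide (x) and 153 mm long (y), walls up to 48 mm above the hob. The inner face of the wooden front is 76 mm from this point toward -y, and the space behind it can be reached from above as far as the board's open edge.
- round_1_center (a point): Centre of one orange carrot round, a rigid disc 36 mm in diameter and 10 mm thick, 12 g. At first it lies flat on the board, this point 79 mm above the hob.
- round_2_center (a point): Centre of one orange carrot round, a rigid disc 36 mm in diameter and 10 mm thick, 12 g. At first it lies flat on the board, this point 79 mm above the hob.
- round_3_center (a point): Centre of one orange carrot round, a rigid disc 36 mm in diameter and 10 mm thick, 12 g. At first it lies flat on the board, this point 79 mm above the hob.
- round_4_center (a point): Centre of one orange carrot round, a rigid disc 36 mm in diameter and 10 mm thick, 12 g. At first it lies flat on the board, this point 79 mm above the hob.
- peeler: Dark green vegetable peeler, 170 x 25 x 18 mm, lying on the board along its far (+x) side, 66 mm from the middle line. Origin: under its middle. To be left alone.
- spice_jar: Spice jar with red cap, 45 mm in diameter, 106 mm high, standing beyond the board. Origin: under its middle. To be left alone.
- pepper_mill: Tall spice grinder with black cap, 57 mm in diameter, 185 mm high, standing on the worktop left of the board. Origin: under its middle. To be left alone.
- salt_shaker: Small salt shaker with grey cap, 44 mm in diameter, 90 mm high, standing beyond the board. Origin: under its middle. To be left alone.
Not all that is in view belongs to the job. Leave any brown look-alike of the part that bears round_3_center alone.

How it is judged:
On the way, in this order (a step that is already met when the one before it is completed fails the run):
1. the tray is drawn all the way out (0.12 m or more) while the rounds are still on the board (value of joint tray above 0.12 m and height (world z) of each of round_1_center, round_2_center, round_3_center, round_4_center above 0.07 m), for 0.2 s.
2. all four carrot rounds lie in the drawn-out tray (x of round_1_center in the frame of tray_in between -0.072 and 0.072 m and y of round_1_center in the frame of tray_in between -0.0785 and 0.0785 m and z of each of round_1_center, round_2_center, round_3_center, round_4_center in the frame of tray_in below 0.038 m and x of round_2_center in the frame of tray_in between -0.072 and 0.072 m and y of round_2_center in the frame of tray_in between -0.0785 and 0.0785 m and x of round_3_center in the frame of tray_in between -0.072 and 0.072 m and y of round_3_center in the frame of tray_in between -0.0785 and 0.0785 m and x of round_4_center in the frame of tray_in between -0.072 and 0.072 m and y of round_4_center in the frame of tray_in between -0.0785 and 0.0785 m and value of joint tray above 0.1 m), for 0.2 s.
At the end, for the whole second after the job is handed in: The tray is home under the board (joint within 6 mm of 0) and all four carrot rounds lie at rest inside it (value of joint tray between -0.006 and 0.006 m and x of round_1_center in the frame of tray_in between -0.072 and 0.072 m and y of round_1_center in the frame of tray_in between -0.0785 and 0.0785 m and z of each of round_1_center, round_2_center, round_3_center, round_4_center in the frame of tray_in below 0.038 m and x of round_2_center in the frame of tray_in between -0.072 and 0.072 m and y of round_2_center in the frame of tray_in between -0.0785 and 0.0785 m and x of round_3_center in the frame of tray_in between -0.072 and 0.072 m and y of round_3_center in the frame of tray_in between -0.0785 and 0.0785 m and x of round_4_center in the frame of tray_in between -0.072 and 0.072 m and y of round_4_center in the frame of tray_in between -0.0785 and 0.0785 m and linear speed of each of round_1, round_2, round_3, round_4 below 0.02 m/s); the robot touches nothing.
It fails at once if a carrot round is lifted more than 20 mm off the board (height (world z) of any of round_1_center, round_2_center, round_3_center, round_4_center above 0.1 m).
It fails at once if a carrot round is pinched or pressed with more than 15 N (contact force between the fingers and round_1 above 15 N or contact force between the fingers and round_2 above 15 N or contact force between the fingers and round_3 above 15 N or contact force between the fingers and round_4 above 15 N).
It fails at once if a carrot round drops beside the tray on the hob ((height (world z) of round_1_center below 0.03 m and not (x of round_1_center in the frame of tray_in between -0.072 and 0.072 m and y of round_1_center in the frame of tray_in between -0.0785 and 0.0785 m)) or (height (world z) of round_2_center below 0.03 m and not (x of round_2_center in the frame of tray_in between -0.072 and 0.072 m and y of round_2_center in the frame of tray_in between -0.0785 and 0.0785 m)) or (height (world z) of round_3_center below 0.03 m and not (x of round_3_center in the frame of tray_in between -0.072 and 0.072 m and y of round_3_center in the frame of tray_in between -0.0785 and 0.0785 m)) or (height (world z) of round_4_center below 0.03 m and not (x of round_4_center in the frame of tray_in between -0.072 and 0.072 m and y of round_4_center in the frame of tray_in between -0.0785 and 0.0785 m))).
It fails at once if the peeler, spice jar, grinder or salt shaker is moved more than 25 mm (distance of any of peeler, spice_jar, pepper_mill, salt_shaker from where it was at the start of the episode above 0.025 m).
It also fails if it takes over 61 s, if anything falls off the work surface, if the arm or the gripper's body presses on something with over 40 N, if the wrist force passes 120 N, or if a joint passes its speed limit or range.

## Working session

There is one attempt and no reset: what is moved stays moved. The work goes in short steps, Python scripts to look and compute and a tool call to move; the robot and the scene stay as the last step left them, time stands still between calls to the robot, and variables do not carry over. Pictures are saved under pics/ and viewed, at most 10 in all, crops included, and the job is handed in when it is done.

Besides the shell and the picture viewer there is one more tool, called after "Call:" as a command line: name --pt "numbers of a row" for each row, then --argument value for the rest. drive_tool: Moves the arm, as the interface text tells. Its arguments: {"type":"object","properties":{"series":{"type":"array","items":{"type":"array","items":{"type":"number"}}}},"required":["series"]}

```bash
ls; mkdir -p pics; python3 - <<'E'
from bench import *
import cv2,numpy as np,pickle
print(grip_depth); s=read_state(); print(s['time_s'],s['ee_pos'],np.round(s['eef_rot'],3).tolist(),s['opening'])
d={}
for n in("scene","side","wrist"):
    g=get_image(n); d[n]=g; cv2.imwrite(f"pics/{n}0.png",g['frame'][:,:,::-1]); print(n,np.round(g['T'],3).tolist(),g['mtx'].tolist())
pickle.dump(d,open('d0.pkl','wb'))
a=np.hstack([d['scene']['frame'],d['side']['frame']])
E
```

```text
pics
0.0187
0.0 [5.74293531e-01 1.98229351e-06 2.30381743e-01] [[0.0, 1.0, -0.002], [1.0, -0.0, 0.0], [0.0, -0.002, -1.0]] 0.08547904778278627
scene [[0.684, -0.358, 0.636, -0.121], [-0.73, -0.355, 0.584, -0.644], [0.017, -0.863, -0.504, 0.642], [0.0, 0.0, 0.0, 1.0]] [[501.52246337575775, 0.0, 277.66543180875726], [0.0, 501.52246337575775, 210.72319901291175], [0.0, 0.0, 1.0]]
side [[0.892, 0.343, -0.294, 0.893], [0.452, -0.678, 0.58, -0.565], [-0.001, -0.651, -0.759, 0.815], [0.0, 0.0, 0.0, 1.0]] [[428.1640712671281, 0.0, 283.67556188920304], [0.0, 428.1640712671281, 210.94859449539086], [0.0, 0.0, 1.0]]
wrist [[1.0, -0.0, -0.002, 0.574], [-0.001, -0.948, -0.319, 0.082], [-0.001, 0.319, -0.948, 0.373], [0.0, 0.0, 0.0, 1.0]] [[302.9684844682439, 0.0, 281.9729358070484], [0.0, 302.9684844682439, 214.65556443930456], [0.0, 0.0, 1.0]]
```

View pics/scene0.png

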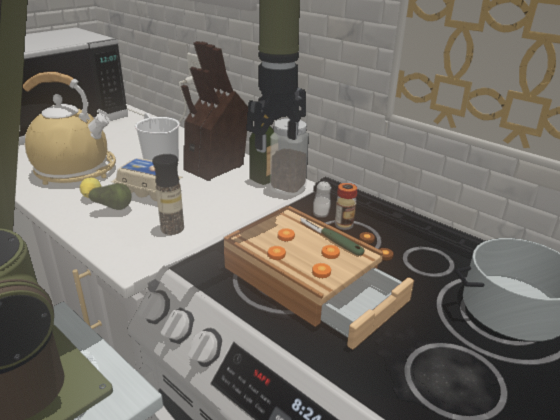

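View pics/side0.png

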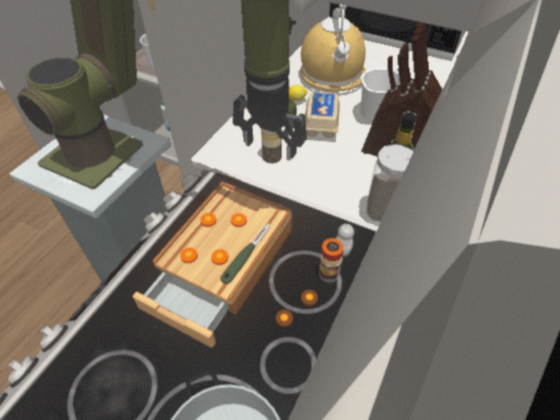

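View pics/wrist0.png

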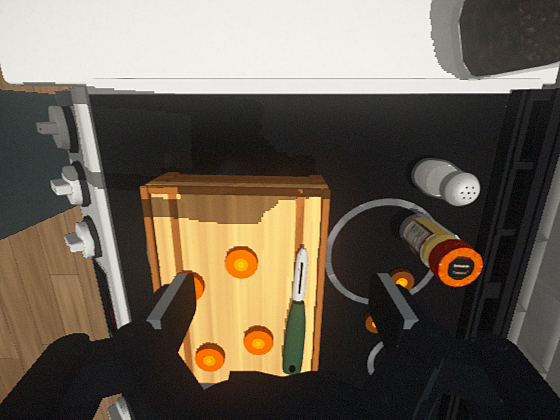

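The scene view shows four orange rounds on the board at (286,234), (277,252), (331,251) and (321,270). Two darker, brown look-alikes lie on the hob at (367,237) and (386,253). I take the four on the board, since the rounds' centres are 79 mm up on it. An enlarged crop will confirm this, and the colour centroids will locate them.

```bash
cat > h.py <<'E'
import numpy as np,cv2,pickle
from bench import *
def ray(g,u,v,z):
    T=g['T'];d=T[:3,:3]@np.linalg.solve(g['mtx'],[u,v,1]);p=T[:3,3];return (p+d*(z-p[2])/d[2])
def proj(g,P):
    T=g['T'];c=(np.atleast_2d(P)-T[:3,3])@T[:3,:3];q=c@g['mtx'].T;return q[:,:2]/q[:,2:]
def orange(g,z=.084,amin=25):
    h=cv2.cvtColor(np.ascontiguousarray(g['frame']),cv2.COLOR_RGB2HSV)
    m=cv2.inRange(h,(4,190,120),(16,255,255)); n,l,s,c=cv2.connectedComponentsWithStats(m)
    return [(np.round(c[i]).tolist(),int(s[i,4]),np.round(ray(g,*c[i],z),3)[:2].tolist(),np.round(g['frame'][l==i].mean(0)).tolist()) for i in range(1,n) if s[i,4]>=amin]
E
python3 - <<'E'
from h import *
d=pickle.load(open('d0.pkl','rb'))
for n in d:
    print(n); [print(' ',o) for o in orange(d[n])]
a=cv2.resize(d['scene']['frame'][200:350,215:415],None,fx=4,fy=4,interpolation=cv2.INTER_CUBIC)
b=cv2.resize(d['side']['frame'][180:345,130:350],None,fx=3.6,fy=3.6,interpolation=cv2.INTER_CUBIC)
cv2.imwrite('pics/c1.png',a[:,:,::-1]);cv2.imwrite('pics/c2.png',b[:,:,::-1])
E
```

```text
scene
side
  ([208.0, 219.0], 123, [0.471, -0.104], [232.0, 124.0, 34.0])
  ([238.0, 220.0], 118, [0.531, -0.074], [234.0, 126.0, 36.0])
  ([332.0, 248.0], 122, [0.745, -0.052], [205.0, 107.0, 45.0])
  ([188.0, 255.0], 149, [0.487, -0.202], [234.0, 124.0, 33.0])
  ([219.0, 257.0], 149, [0.547, -0.177], [233.0, 125.0, 31.0])
  ([284.0, 317.0], 25, [0.726, -0.237], [207.0, 126.0, 44.0])
wrist
  ([241.0, 261.0], 695, [0.53, -0.068], [234.0, 114.0, 3.0])
  ([460.0, 266.0], 857, [0.763, -0.074], [224.0, 96.0, 4.0])
  ([197.0, 284.0], 224, [0.481, -0.095], [204.0, 91.0, 6.0])
  ([404.0, 278.0], 166, [0.706, -0.089], [137.0, 72.0, 23.0])
  ([370.0, 325.0], 87, [0.675, -0.15], [136.0, 71.0, 21.0])
  ([258.0, 340.0], 585, [0.545, -0.17], [223.0, 101.0, 3.0])
  ([210.0, 357.0], 564, [0.487, -0.195], [218.0, 96.0, 3.0])
  ([188.0, 356.0], 52, [0.461, -0.194], [178.0, 105.0, 43.0])
  ([315.0, 359.0], 55, [0.612, -0.198], [182.0, 108.0, 45.0])
```

View pics/c1.png

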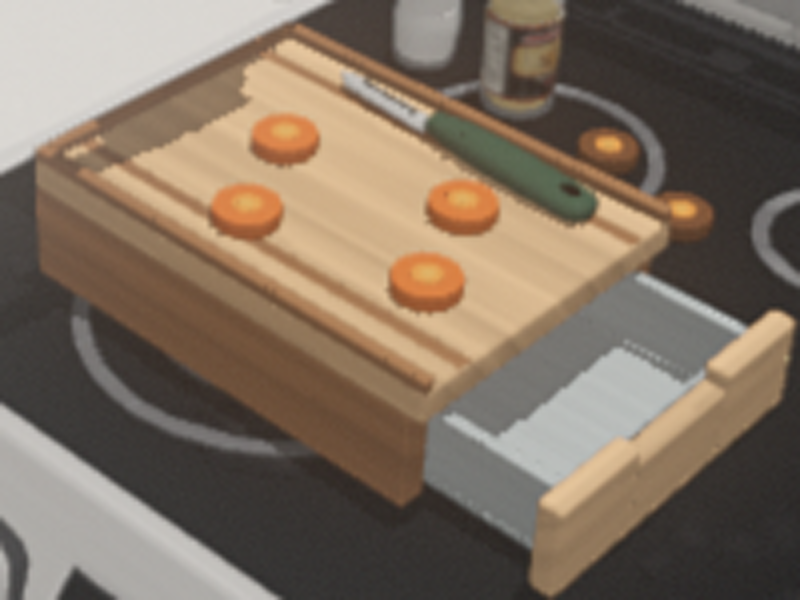

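View pics/c2.png

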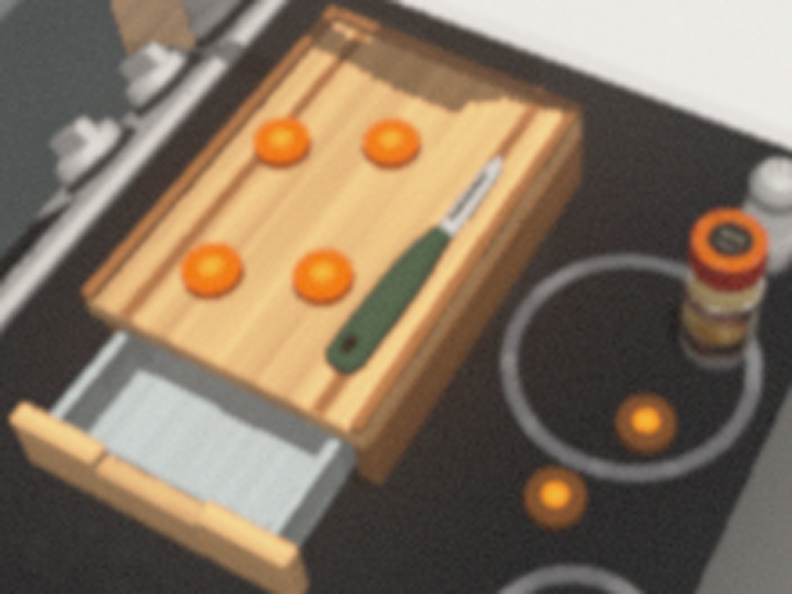

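The crops confirm it: four bright orange rounds on the board, and two brown ones with yellow centres on the hob, which I leave alone. Next I fit the board pose from the corner pixels.

```bash
cat >> h.py <<'E'
def bw(p,P):
    P=np.atleast_2d(np.asarray(P,float));c,s=np.cos(p[2]),np.sin(p[2]);return np.c_[p[0]+c*P[:,0]-s*P[:,1],p[1]+s*P[:,0]+c*P[:,1],P[:,2]]
def wb(p,W):
    W=np.atleast_2d(np.asarray(W,float));c,s=np.cos(p[2]),np.sin(p[2]);dx=W[:,0]-p[0];dy=W[:,1]-p[1];return np.c_[c*dx+s*dy,-s*dx+c*dy]
E
python3 - <<'E'
from h import *
from scipy.optimize import least_squares
d=pickle.load(open('d0.pkl','rb'))
A=np.array([[-95,130,81],[95,130,81],[95,-130,81],[-95,-130,81]])/1e3
sc=np.array([[40,152],[297,28],[668,210],[432,380]])/4+[215,200]
sd=np.array([[332,10],[581,108],[360,440],[88,292]])/3.6+[130,180]
F=lambda t:np.array([[-.093,-.14-t,.054],[.093,-.14-t,.054]])
fsc=np.array([[540,510],[793,320]])/4+[215,200]
fsd=np.array([[14,415],[302,565]])/3.6+[130,180]
def res(p):
    return np.r_[proj(d['scene'],bw(p,A))-sc,proj(d['side'],bw(p,A))-sd,proj(d['scene'],bw(p,F(p[3])))-fsc,proj(d['side'],bw(p,F(p[3])))-fsd].ravel()
r=least_squares(res,[.52,-.12,0,.06],loss='soft_l1')
print(r.x,np.degrees(r.x[2])); print(np.round(res(r.x).reshape(-1,2),1).tolist())
p=r.x;np.save('p.npy',p)
# rounds
h=cv2.cvtColor(np.ascontiguousarray(d['scene']['frame']),cv2.COLOR_RGB2HSV);print([h[v,u].tolist() for u,v in[(286,236),(277,254),(331,253),(321,272)]])
W={'side':[[208,219],[238,220],[188,255],[219,257]],'wrist':[[197,284],[241,261],[210,357],[258,340]],'scene':[[286,233.7],[276.5,251.5],[330.5,250.5],[321.5,269]]}
for n in W: print(n,np.round(wb(p,[ray(d[n],*c,.084) for c in W[n]]),3).tolist())
print('edge',bw(p,[[0,-.13,.074]]), 'front',bw(p,[[0,-.14-p[3],.029]]))
for nm,n,u,v,z in[('jarcap','side',332,247,.106),('shaker','side',346,230,.09),('mill','wrist',475,45,0)]:print(nm,ray(d[n],u,v,z))
E
```

```text
[ 0.52712108 -0.12078589 -0.02327218  0.05780818] -1.3333979608144122
[[-0.2, -1.4], [-0.3, -2.4], [3.4, -0.6], [-0.1, 1.1], [-0.0, -0.8], [1.1, 0.3], [-0.1, -1.1], [-2.6, 0.8], [3.8, -0.5], [-0.2, -1.3], [-0.1, -0.5], [-3.2, -0.6]]
[[12, 168, 219], [12, 170, 219], [12, 172, 219], [12, 173, 219]]
side [[-0.057, 0.017], [0.003, 0.046], [-0.038, -0.082], [0.021, -0.056]]
wrist [[-0.047, 0.024], [0.001, 0.053], [-0.038, -0.076], [0.019, -0.049]]
scene [[-0.001, 0.048], [-0.06, 0.017], [0.018, -0.054], [-0.041, -0.081]]
edge [[ 0.52409597 -0.25075069  0.074     ]] front [[ 0.52251807 -0.31854051  0.029     ]]
jarcap [ 0.74925364 -0.06470691  0.106     ]
shaker [0.75551629 0.00167043 0.09      ]
mill [0.78437663 0.15172236 0.        ]
```

Call:
drive_tool --pt "-0.05 -0.0136 0 0 0 0 0" --pt "-0.1 -0.0272 0 0 0 0 0" --pt "-0.15 -0.0408 0 0 0 0 0" --pt "-0.2 -0.0544 0 0 0 0 0" --pt "-0.25 -0.068 0 0 0 0 0"

```text
time_s: 0.57
ee_pos: [0.5231, -0.1888, 0.231]
eef_rot: [[-0.001, 1.0, -0.0], [1.0, 0.001, 0.0], [0.0, -0.0, -1.0]]
ft_force: [0.6, -0.8, 0.0]
opening: 0.0257
finger_force: 0.0
```

Call:
drive_tool --pt "-0.045 0 0 0 0 0 0" --pt "-0.09 0 0 0 0 0 0" --pt "-0.1247 0 0 0 0 0 0" --pt "-0.1247 0 0.05 0 0 0 0" --pt "-0.1247 0 0.1 0 0 0 0"

```text
time_s: 0.98
ee_pos: [0.5261, -0.2847, 0.1578]
eef_rot: [[0.003, 1.0, 0.007], [1.0, -0.003, -0.004], [-0.004, 0.007, -1.0]]
ft_force: [-0.2, 0.6, -1.3]
opening: -0.0001
finger_force: 0.0
```

```bash
python3 - <<'E'
from h import *
p=np.load('p.npy');s=read_state();print(s['time_s'],s['ee_pos'],wb(p,[s['ee_pos']]),s['opening'],s['ft_force'])
a=get_image('side')['frame'][150:345,100:340];b=get_image('scene')['frame'][150:370,200:440]
cv2.imwrite('pics/c3.png',cv2.resize(np.vstack([a,b]),None,fx=1.44,fy=1.44)[:,:,::-1])
E
```

```text
0.9833 [ 0.52606643 -0.2847164   0.15781541] [[ 0.00276031 -0.16391066]] -0.00012000587181903252 [-0.1724881   0.56905944 -1.26284116]
```

View pics/c3.png

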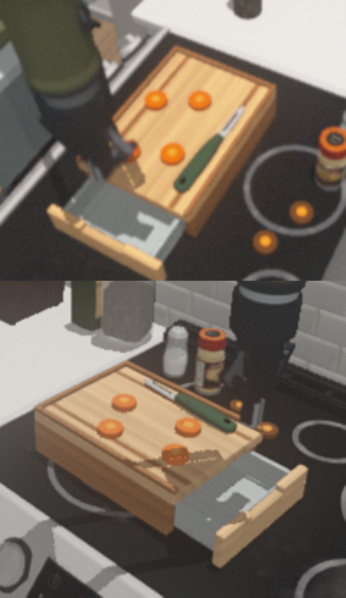

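The gripper is over the tray opening, with its shadow on the tray floor. I lower the tips and draw the tray out.

Call:
drive_tool --pt "0 0 0.05 0 0 0 0" --pt "0 0 0.1 0 0 0 0" --pt "0 0 0.14 0 0 0 0" --pt "0 0 0.171 0 0 0 0" --pt "0 0 0.171 0 0 0 0"

```text
time_s: 1.5
ee_pos: [0.5217, -0.2791, 0.0249]
eef_rot: [[-0.001, 1.0, -0.007], [1.0, 0.001, 0.004], [0.004, -0.007, -1.0]]
ft_force: [-1.1, 0.6, 0.3]
opening: 0.0001
finger_force: 0.0
```

Call:
drive_tool --pt "-0.02 0 0 0 0 0 0" --pt "-0.04 0 0 0 0 0 0" --pt "-0.06 0 0 0 0 0 0" --pt "-0.08 0 0 0 0 0 0" --pt "-0.1 0 0 0 0 0 0"

```text
time_s: 1.92
ee_pos: [0.5247, -0.3587, 0.03]
eef_rot: [[0.001, 1.0, 0.002], [1.0, -0.001, -0.002], [-0.002, 0.002, -1.0]]
ft_force: [-1.3, 3.1, 1.8]
opening: 0.0001
finger_force: 1.1
```

Call:
drive_tool --pt "-0.006 0 0 0 0 0 0" --pt "-0.012 0 0 0 0 0 0" --pt "-0.016 0 0 0 0 0 0" --pt "-0.016 0 0 0 0 0 0"

```text
time_s: 2.25
ee_pos: [0.5247, -0.363, 0.0297]
eef_rot: [[0.003, 1.0, 0.001], [1.0, -0.004, 0.01], [0.01, 0.001, -1.0]]
ft_force: [2.5, 19.4, 12.3]
opening: 0.0001
finger_force: 9.7
```

Call:
drive_tool --pt "0.02 0 0 0 0 0 0" --pt "0.02 0 -0.05 0 0 0 0" --pt "0.02 0 -0.1 0 0 0 0" --pt "0.02 0 -0.15 0 0 0 24" --pt "0.02 0 -0.15 0 0 0 24"

```text
time_s: 2.67
ee_pos: [0.529, -0.358, 0.1498]
eef_rot: [[0.0, 1.0, 0.014], [1.0, -0.0, -0.012], [-0.012, 0.014, -1.0]]
ft_force: [1.4, -0.2, 0.3]
opening: 0.0205
finger_force: 0.0
```

Call:
drive_tool --pt "0.0515 -0.0097 0 0 0 0 24" --pt "0.103 -0.0194 0 0 0 0 24" --pt "0.1544 -0.029 0 0 0 0 24" --pt "0.2059 -0.0387 0 0 0 0 24" --pt "0.2573 -0.0484 0 0 0 0 24"

```text
time_s: 3.08
ee_pos: [0.4882, -0.1601, 0.1413]
eef_rot: [[0.001, 1.0, 0.003], [1.0, -0.001, -0.002], [-0.002, 0.003, -1.0]]
ft_force: [0.6, -0.3, -0.1]
opening: 0.0206
finger_force: 0.0
```

Call:
drive_tool --pt "0 0 0 0 0 0 24" --pt "0 0 0 0 0 0 24"

```text
time_s: 3.25
ee_pos: [0.4879, -0.1592, 0.1413]
eef_rot: [[-0.003, 1.0, 0.002], [1.0, 0.003, -0.001], [-0.001, 0.002, -1.0]]
ft_force: [-0.1, -0.6, -0.7]
opening: 0.02
finger_force: 0.0
```

```bash
python3 - <<'E'
from h import *
p=np.load('p.npy');s=read_state();print(s['time_s'],s['ee_pos'],wb(p,[s['ee_pos']]),s['opening'],s['ft_force'])
g=get_image('side');gs=get_image('scene');print(orange(g))
print(np.round(proj(g,bw(p,[[-.093,-.27,.054],[.093,-.27,.054]]))),np.round(proj(gs,bw(p,[[-.093,-.27,.054],[.093,-.27,.054]]))))
a=g['frame'][150:345,100:340];b=gs['frame'][170:390,220:460]
cv2.imwrite('pics/c4.png',np.hstack([cv2.resize(a,None,fx=1.66,fy=1.66),cv2.resize(b,None,fx=1.66,fy=1.66)[:323]])[:,:,::-1]) if 0 else cv2.imwrite('pics/c4.png',cv2.resize(np.hstack([a,b[:195]]),None,fx=1.66,fy=1.66)[:,:,::-1])
E
```

```text
3.25 [ 0.48787429 -0.15919143  0.14134571] [[-0.03834246 -0.03930842]] 0.020042683115189926 [-0.09050346 -0.57642072 -0.66567966]
[([210.0, 221.0], 55, [0.478, -0.104], [157.0, 84.0, 35.0]), ([238.0, 220.0], 118, [0.531, -0.074], [233.0, 125.0, 35.0]), ([331.0, 248.0], 126, [0.745, -0.052], [203.0, 105.0, 44.0]), ([188.0, 255.0], 155, [0.487, -0.201], [233.0, 123.0, 30.0]), ([219.0, 257.0], 154, [0.547, -0.177], [232.0, 123.0, 30.0]), ([309.0, 296.0], 25, [0.75, -0.176], [209.0, 128.0, 44.0]), ([284.0, 317.0], 26, [0.726, -0.237], [208.0, 126.0, 44.0])]
[[108. 324.]
 [187. 370.]] [[390. 350.]
 [448. 296.]]
```

View pics/c4.png

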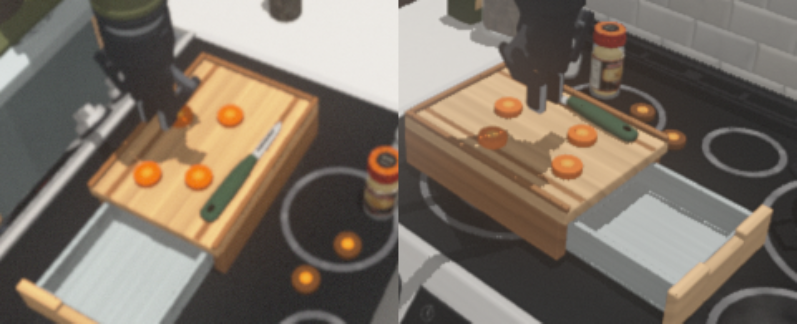

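The tray is out to its stop, and all four rounds are still on the board: side (188,255), (219,257), (238,220) and (210,221). I feel for the board height with a careful descent behind round C.

Call:
drive_tool --pt "0 0 0.04 0 0 0 24" --pt "0 0 0.08 0 0 0 24" --pt "0 0 0.08 0 0 0 24" --pt "0 0 0.08 0 0 0 24"

```text
time_s: 3.68
ee_pos: [0.4871, -0.1612, 0.0795]
eef_rot: [[0.002, 1.0, -0.003], [1.0, -0.002, 0.001], [0.001, -0.003, -1.0]]
ft_force: [-0.9, 0.2, -0.4]
opening: 0.0204
finger_force: 0.0
```

Call:
drive_tool --pt "0 0 0.0027 0 0 0 24" --pt "0 0 0.0053 0 0 0 24" --pt "0 0 0.0053 0 0 0 24"

```text
time_s: 3.93
ee_pos: [0.4887, -0.1609, 0.0776]
eef_rot: [[0.001, 1.0, 0.002], [1.0, -0.001, -0.001], [-0.001, 0.002, -1.0]]
ft_force: [0.5, -0.5, -0.2]
opening: 0.0204
finger_force: 0.0
```

Call:
drive_tool --pt "0 0 0.0027 0 0 0 24" --pt "0 0 0.004 0 0 0 24" --pt "0 0 0.004 0 0 0 24"

```text
time_s: 4.18
ee_pos: [0.4882, -0.1603, 0.0742]
eef_rot: [[-0.0, 1.0, 0.001], [1.0, 0.0, -0.001], [-0.001, 0.001, -1.0]]
ft_force: [0.8, 0.2, 2.1]
opening: 0.0202
finger_force: 1.1
```

Call:
drive_tool --pt "0 0 -0.005 0 0 0 24" --pt "-0.013 0 -0.005 0 0 0 24" --pt "-0.026 0 -0.005 0 0 0 24" --pt "-0.039 0.001 -0.005 0 0 0 24" --pt "-0.052 0.001 -0.005 0 0 0 24"

```text
time_s: 4.6
ee_pos: [0.4887, -0.2004, 0.0774]
eef_rot: [[0.0, 1.0, 0.0], [1.0, -0.0, -0.0], [-0.0, 0.0, -1.0]]
ft_force: [-0.0, 0.6, -0.3]
opening: 0.0204
finger_force: 0.3
```

Call:
drive_tool --pt "-0.013 0 0 0 0 0 24" --pt "-0.026 0 0 0 0 0 24" --pt "-0.039 0 0 0 0 0 24" --pt "-0.052 0 0 0 0 0 24" --pt "-0.065 0 0 0 0 0 24"

```text
time_s: 5.02
ee_pos: [0.4883, -0.2491, 0.0772]
eef_rot: [[0.0, 1.0, -0.0], [1.0, -0.0, -0.0], [-0.0, -0.0, -1.0]]
ft_force: [-0.7, -0.0, -0.1]
opening: 0.0202
finger_force: 0.0
```

Call:
drive_tool --pt "-0.013 0 0 0 0 0 24" --pt "-0.02 0 0 0 0 0 24" --pt "-0.02 0 0 0 0 0 24"

```text
time_s: 5.27
ee_pos: [0.4888, -0.2644, 0.0773]
eef_rot: [[0.001, 1.0, 0.001], [1.0, -0.001, -0.001], [-0.001, 0.001, -1.0]]
ft_force: [0.5, -1.0, -0.1]
opening: 0.0203
finger_force: 0.0
```

```bash
python3 - <<'E'
from h import *
p=np.load('p.npy');s=read_state();print(s['time_s'],s['ee_pos'],wb(p,[s['ee_pos']]),s['opening'],s['ft_force'])
g=get_image('side');gs=get_image('scene');print(*[(o[:2],np.round(wb(p,[o[2]]),3)) for o in orange(g)],sep='\n')
a=g['frame'][150:345,100:340];b=gs['frame'][170:390,220:460]
cv2.imwrite('pics/c5.png',cv2.resize(np.hstack([a,b[:195]]),None,fx=1.66,fy=1.66)[:,:,::-1])
E
```

```text
5.2667 [ 0.48875394 -0.26437661  0.07733597] [[-0.03501539 -0.14444465]] 0.020342979339665217 [ 0.45358913 -1.03574602 -0.06547703]
(([208.0, 219.0], 125), array([[-0.057,  0.016]]))
(([238.0, 220.0], 118), array([[0.003, 0.047]]))
(([331.0, 248.0], 125), array([[0.215, 0.074]]))
(([219.0, 257.0], 150), array([[ 0.021, -0.056]]))
(([171.0, 305.0], 107), array([[ 0.002, -0.19 ]]))
```

View pics/c5.png

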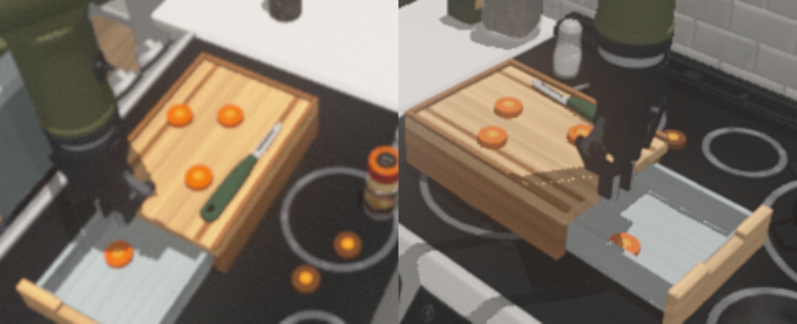

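Round C is in the tray, at side (171,305). Next is round D.

Call:
drive_tool --pt "0 0 -0.04 0 0 0 24" --pt "0 0 -0.08 0 0 0 24" --pt "0.05 0.025 -0.08 0 0 0 24" --pt "0.1 0.05 -0.08 0 0 0 24" --pt "0.14 0.076 -0.08 0 0 0 24"

```text
time_s: 5.78
ee_pos: [0.5454, -0.1558, 0.1382]
eef_rot: [[0.001, 1.0, 0.001], [1.0, -0.001, 0.001], [0.001, 0.001, -1.0]]
ft_force: [0.5, 0.2, -1.0]
opening: 0.0206
finger_force: 0.0
```

Call:
drive_tool --pt "0.028 0 0 0 0 0 24" --pt "0.028 0 0 0 0 0 24" --pt "0.028 0 0.04 0 0 0 24" --pt "0.028 0 0.08 0 0 0 24" --pt "0.028 0 0.08 0 0 0 24"

```text
time_s: 6.2
ee_pos: [0.5453, -0.1366, 0.0752]
eef_rot: [[-0.001, 1.0, -0.001], [1.0, 0.001, 0.0], [0.0, -0.001, -1.0]]
ft_force: [-1.1, 0.2, 0.1]
opening: 0.0207
finger_force: 0.0
```

Call:
drive_tool --pt "-0.013 -0.001 0 0 0 0 24" --pt "-0.026 -0.002 0 0 0 0 24" --pt "-0.039 -0.003 0 0 0 0 24" --pt "-0.052 -0.004 0 0 0 0 24" --pt "-0.065 -0.005 0 0 0 0 24"

```text
time_s: 6.62
ee_pos: [0.5416, -0.1873, 0.0778]
eef_rot: [[0.001, 1.0, 0.001], [1.0, -0.001, -0.0], [-0.0, 0.001, -1.0]]
ft_force: [0.3, -0.3, 0.2]
opening: 0.0207
finger_force: 0.0
```

Call:
drive_tool --pt "-0.013 -0.001 0 0 0 0 24" --pt "-0.026 -0.002 0 0 0 0 24" --pt "-0.039 -0.003 0 0 0 0 24" --pt "-0.052 -0.004 0 0 0 0 24" --pt "-0.065 -0.005 0 0 0 0 24"

```text
time_s: 7.03
ee_pos: [0.5378, -0.2354, 0.0774]
eef_rot: [[0.0, 1.0, 0.0], [1.0, -0.0, -0.0], [-0.0, 0.0, -1.0]]
ft_force: [0.3, -0.1, -0.3]
opening: 0.0203
finger_force: 0.0
```

Call:
drive_tool --pt "-0.013 0 0 0 0 0 24" --pt "-0.026 0 0 0 0 0 24" --pt "-0.038 0 0 0 0 0 24" --pt "-0.038 0 0 0 0 0 24"

```text
time_s: 7.37
ee_pos: [0.5384, -0.265, 0.0774]
eef_rot: [[0.001, 1.0, 0.001], [1.0, -0.001, -0.001], [-0.001, 0.001, -1.0]]
ft_force: [0.0, -0.1, 0.1]
opening: 0.0207
finger_force: 0.0
```

```bash
python3 - <<'E'
from h import *
p=np.load('p.npy');s=read_state();print(s['time_s'],s['ee_pos'],wb(p,[s['ee_pos']]),s['opening'],s['ft_force'])
g=get_image('side');gs=get_image('scene');print(*[(o[:2],np.round(wb(p,[o[2]]),3)) for o in orange(g)],sep='\n')
print(*[(o[0],np.round(wb(p,[ray(g,*o[0],.018)]),3)) for o in orange(g)],sep='\n')
E
```

```text
7.3667 [ 0.53842109 -0.26504731  0.07736665] [[ 0.01465392 -0.1439594 ]] 0.020678125680831022 [ 0.02254963 -0.10845688  0.13799238]
(([208.0, 219.0], 131), array([[-0.056,  0.015]]))
(([238.0, 220.0], 123), array([[0.004, 0.047]]))
(([331.0, 248.0], 119), array([[0.215, 0.074]]))
(([190.0, 315.0], 118), array([[ 0.045, -0.19 ]]))
(([284.0, 317.0], 27), array([[ 0.202, -0.112]]))
([208.0, 219.0], array([[-0.096,  0.058]]))
([238.0, 220.0], array([[-0.031,  0.089]]))
([331.0, 248.0], array([[0.201, 0.119]]))
([190.0, 315.0], array([[ 0.017, -0.168]]))
([284.0, 317.0], array([[ 0.187, -0.082]]))
```

Round D is in the tray. Next is round B.

Call:
drive_tool --pt "0 0 -0.04 0 0 0 24" --pt "0 0 -0.08 0 0 0 24" --pt "0.05 -0.003 -0.08 0 0 0 24" --pt "0.1 -0.006 -0.08 0 0 0 24" --pt "0.15 -0.011 -0.08 0 0 0 24"

```text
time_s: 7.88
ee_pos: [0.5301, -0.1492, 0.1381]
eef_rot: [[0.001, 1.0, 0.002], [1.0, -0.001, -0.0], [-0.0, 0.002, -1.0]]
ft_force: [1.0, 0.3, 0.3]
opening: 0.0208
finger_force: 0.0
```

Call:
drive_tool --pt "0.05 0 0 0 0 0 24" --pt "0.1 0 0 0 0 0 24" --pt "0.14 0 0 0 0 0 24" --pt "0.157 0 0 0 0 0 24" --pt "0.157 0 0 0 0 0 24"

```text
time_s: 8.3
ee_pos: [0.5289, -0.0292, 0.1374]
eef_rot: [[-0.004, 1.0, -0.001], [1.0, 0.004, 0.001], [0.001, -0.001, -1.0]]
ft_force: [0.4, -0.3, -0.5]
opening: 0.0204
finger_force: 0.0
```

Call:
drive_tool --pt "0 0 0.04 0 0 0 24" --pt "0 0 0.08 0 0 0 24" --pt "0 0 0.08 0 0 0 24"

```text
time_s: 8.55
ee_pos: [0.5302, -0.0334, 0.0752]
eef_rot: [[-0.0, 1.0, -0.0], [1.0, 0.0, -0.001], [-0.001, -0.0, -1.0]]
ft_force: [-0.4, -0.5, -0.2]
opening: 0.0206
finger_force: 0.0
```

Call:
drive_tool --pt "-0.013 0 0 0 0 0 24" --pt "-0.026 0 0 0 0 0 24" --pt "-0.04 0 0 0 0 0 24" --pt "-0.055 0 0 0 0 0 24" --pt "-0.07 0 0 0 0 0 24"

```text
time_s: 8.97
ee_pos: [0.5298, -0.087, 0.0778]
eef_rot: [[0.001, 1.0, 0.001], [1.0, -0.001, -0.0], [-0.0, 0.001, -1.0]]
ft_force: [0.8, -1.2, 0.4]
opening: 0.0205
finger_force: 0.0
```

Call:
drive_tool --pt "-0.015 0 0 0 0 0 24" --pt "-0.03 0 0 0 0 0 24" --pt "-0.045 0 0 0 0 0 24" --pt "-0.06 0 0 0 0 0 24" --pt "-0.075 0 0 0 0 0 24"

```text
time_s: 9.38
ee_pos: [0.5297, -0.1425, 0.0774]
eef_rot: [[0.0, 1.0, 0.0], [1.0, -0.0, 0.0], [0.0, 0.0, -1.0]]
ft_force: [0.3, 0.6, 1.0]
opening: 0.0206
finger_force: 0.3
```

Call:
drive_tool --pt "-0.015 -0.001 0 0 0 0 24" --pt "-0.03 -0.002 0 0 0 0 24" --pt "-0.044 -0.003 0 0 0 0 24" --pt "-0.057 -0.004 0 0 0 0 24" --pt "-0.07 -0.005 0 0 0 0 24"

```text
time_s: 9.8
ee_pos: [0.5258, -0.1948, 0.0773]
eef_rot: [[0.0, 1.0, -0.0], [1.0, -0.0, 0.0], [0.0, -0.0, -1.0]]
ft_force: [0.2, 1.2, 0.8]
opening: 0.0203
finger_force: 0.3
```

Call:
drive_tool --pt "-0.013 0 0 0 0 0 24" --pt "-0.026 0 0 0 0 0 24" --pt "-0.039 0 0 0 0 0 24" --pt "-0.052 0 0 0 0 0 24" --pt "-0.065 0 0 0 0 0 24"

```text
time_s: 10.22
ee_pos: [0.526, -0.2436, 0.0773]
eef_rot: [[-0.0, 1.0, -0.0], [1.0, 0.0, -0.0], [-0.0, -0.0, -1.0]]
ft_force: [-0.2, -0.1, -0.4]
opening: 0.0204
finger_force: 0.0
```

Call:
drive_tool --pt "-0.013 0 0 0 0 0 24" --pt "-0.026 0 0 0 0 0 24" --pt "-0.026 0 0 0 0 0 24"

```text
time_s: 10.47
ee_pos: [0.5264, -0.2644, 0.0774]
eef_rot: [[0.001, 1.0, 0.001], [1.0, -0.001, -0.001], [-0.001, 0.001, -1.0]]
ft_force: [0.0, -0.3, 0.0]
opening: 0.0207
finger_force: 0.0
```

```bash
python3 - <<'E'
from h import *
p=np.load('p.npy');s=read_state();print(s['time_s'],s['ee_pos'],wb(p,[s['ee_pos']]),s['opening'],s['ft_force'])
g=get_image('side');gs=get_image('scene');print(*[(o[:2],np.round(wb(p,[o[2]]),3),np.round(wb(p,[ray(g,*o[0],.018)]),3)) for o in orange(g)],sep='\n')
E
```

```text
10.4667 [ 0.52643871 -0.26442533  0.07738553] [[ 0.00266031 -0.14361642]] 0.020659546211862338 [ 0.02010769 -0.26680935  0.01602053]
(([208.0, 219.0], 128), array([[-0.056,  0.015]]), array([[-0.096,  0.058]]))
(([331.0, 248.0], 120), array([[0.215, 0.074]]), array([[0.201, 0.119]]))
(([169.0, 305.0], 72), array([[-0.001, -0.192]]), array([[-0.035, -0.171]]))
(([189.0, 312.0], 191), array([[ 0.041, -0.186]]), array([[ 0.011, -0.164]]))
(([284.0, 316.0], 26), array([[ 0.202, -0.111]]), array([[ 0.186, -0.08 ]]))
```

Three rounds are in. Round A is last; I sweep it diagonally inward so it clears the tray's side wall.

Call:
drive_tool --pt "0 0 -0.04 0 0 0 24" --pt "0 0 -0.08 0 0 0 24" --pt "0.045 -0.02 -0.08 0 0 0 24" --pt "0.09 -0.04 -0.08 0 0 0 24" --pt "0.135 -0.06 -0.08 0 0 0 24"

```text
time_s: 10.98
ee_pos: [0.4807, -0.1597, 0.1379]
eef_rot: [[0.001, 1.0, 0.001], [1.0, -0.001, -0.0], [0.0, 0.001, -1.0]]
ft_force: [-0.1, 0.6, -1.0]
opening: 0.0204
finger_force: 0.0
```

Call:
drive_tool --pt "0.045 -0.006 0 0 0 0 24" --pt "0.09 -0.012 0 0 0 0 24" --pt "0.12 -0.012 0 0 0 0 24" --pt "0.129 -0.012 0 0 0 0 24" --pt "0.129 -0.012 0 0 0 0 24"

```text
time_s: 11.4
ee_pos: [0.4714, -0.0621, 0.1375]
eef_rot: [[-0.004, 1.0, -0.0], [1.0, 0.004, 0.0], [0.0, -0.0, -1.0]]
ft_force: [-0.2, 0.1, 0.2]
opening: 0.0209
finger_force: 0.0
```

Call:
drive_tool --pt "0 0 0.04 0 0 0 24" --pt "0 0 0.08 0 0 0 24" --pt "0 0 0.08 0 0 0 24"

```text
time_s: 11.65
ee_pos: [0.4727, -0.0651, 0.0751]
eef_rot: [[0.0, 1.0, -0.0], [1.0, -0.0, -0.0], [-0.0, -0.0, -1.0]]
ft_force: [-0.0, 0.5, 0.1]
opening: 0.0204
finger_force: 0.0
```

Call:
drive_tool --pt "-0.01 0 0 0 0 0 24" --pt "-0.02 0 0 0 0 0 24" --pt "-0.032 0.001 0 0 0 0 24" --pt "-0.045 0.003 0 0 0 0 24" --pt "-0.058 0.005 0 0 0 0 24"

```text
time_s: 12.07
ee_pos: [0.4761, -0.1092, 0.0779]
eef_rot: [[0.001, 1.0, 0.001], [1.0, -0.001, -0.001], [-0.001, 0.001, -1.0]]
ft_force: [1.0, -0.2, -0.6]
opening: 0.0205
finger_force: 0.0
```

Call:
drive_tool --pt "-0.013 0.002 0 0 0 0 24" --pt "-0.026 0.004 0 0 0 0 24" --pt "-0.039 0.006 0 0 0 0 24" --pt "-0.052 0.008 0 0 0 0 24" --pt "-0.065 0.01 0 0 0 0 24"

```text
time_s: 12.48
ee_pos: [0.4833, -0.1574, 0.0774]
eef_rot: [[0.0, 1.0, 0.0], [1.0, -0.0, 0.0], [0.0, 0.0, -1.0]]
ft_force: [-0.8, 0.4, 0.8]
opening: 0.0207
finger_force: 0.3
```

```bash
python3 - <<'E'
from h import *
p=np.load('p.npy');s=read_state();print(s['time_s'],s['ee_pos'],wb(p,[s['ee_pos']]),s['opening'],s['ft_force'])
g=get_image('side');gs=get_image('scene');print(*[(o[:2],np.round(wb(p,[o[2]]),3),np.round(wb(p,[ray(g,*o[0],.018)]),3)) for o in orange(g)],sep='\n')
a=g['frame'][150:345,100:340];b=gs['frame'][170:390,220:460]
cv2.imwrite('pics/c6.png',cv2.resize(np.hstack([a,b[:195]]),None,fx=1.66,fy=1.66)[:,:,::-1])
E
```

```text
12.4833 [ 0.48332043 -0.15735887  0.07738186] [[-0.04293774 -0.03758232]] 0.020676775304066655 [-0.78165602  0.3609178   0.75771501]
(([331.0, 248.0], 122), array([[0.215, 0.075]]), array([[0.201, 0.119]]))
(([192.0, 248.0], 156), array([[-0.042, -0.064]]), array([[-0.079, -0.031]]))
(([182.0, 307.0], 388), array([[ 0.024, -0.184]]), array([[-0.009, -0.162]]))
(([284.0, 316.0], 26), array([[ 0.202, -0.111]]), array([[ 0.186, -0.08 ]]))
```

View pics/c6.png

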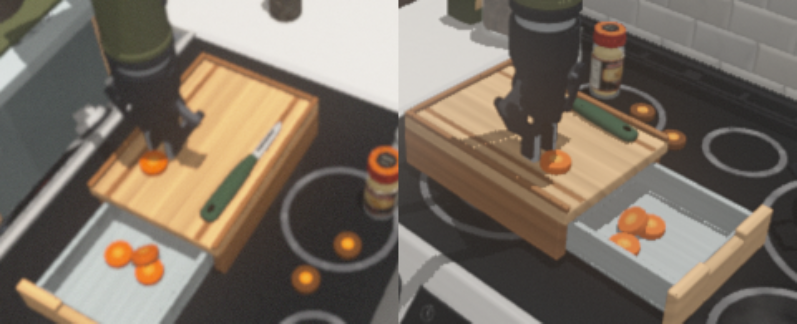

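Round A is following the fingers at (-42,-64) mm on the board, with three rounds in the tray. I continue over the edge.

Call:
drive_tool --pt "-0.013 0.001 0 0 0 0 24" --pt "-0.026 0.003 0 0 0 0 24" --pt "-0.039 0.005 0 0 0 0 24" --pt "-0.052 0.007 0 0 0 0 24" --pt "-0.065 0.009 0 0 0 0 24"

```text
time_s: 13.0
ee_pos: [0.4902, -0.2062, 0.0773]
eef_rot: [[-0.0, 1.0, 0.0], [1.0, 0.0, -0.0], [-0.0, 0.0, -1.0]]
ft_force: [0.1, 0.5, 0.1]
opening: 0.0205
finger_force: 0.0
```

Call:
drive_tool --pt "-0.013 0 0 0 0 0 24" --pt "-0.026 0 0 0 0 0 24" --pt "-0.039 0 0 0 0 0 24" --pt "-0.052 0 0 0 0 0 24" --pt "-0.065 0 0 0 0 0 24"

```text
time_s: 13.42
ee_pos: [0.4898, -0.2549, 0.0773]
eef_rot: [[0.0, 1.0, -0.0], [1.0, -0.0, -0.0], [-0.0, -0.0, -1.0]]
ft_force: [1.3, -0.1, -0.5]
opening: 0.0207
finger_force: 0.0
```

Call:
drive_tool --pt "-0.012 0 0 0 0 0 24" --pt "-0.012 0 -0.03 0 0 0 0" --pt "-0.012 0 -0.08 0 0 0 0" --pt "-0.012 0 -0.11 0 0 0 0" --pt "-0.012 0 -0.11 0 0 0 0"

```text
time_s: 13.83
ee_pos: [0.4931, -0.2654, 0.1651]
eef_rot: [[0.0, 1.0, 0.009], [1.0, -0.0, -0.005], [-0.005, 0.009, -1.0]]
ft_force: [1.7, -1.0, 0.2]
opening: 0.0002
finger_force: 0.0
```

```bash
python3 - <<'E'
from h import *
p=np.load('p.npy');s=read_state();print(s['time_s'],s['ee_pos'],wb(p,[s['ee_pos']]),s['opening'],s['ft_force'])
g=get_image('side');gs=get_image('scene');gw=get_image('wrist');print(*[(o[:2],np.round(wb(p,[ray(g,*o[0],.018)]),3)) for o in orange(g)],sep='\n')
print('w',*[(o[:2],np.round(wb(p,[ray(gw,*o[0],.018)]),3)) for o in orange(gw)],sep='\n')
a=g['frame'][200:395,100:340];b=gs['frame'][190:385,240:480]
cv2.imwrite('pics/c7.png',cv2.resize(np.hstack([a,b[:195],gw['frame'][::2,::2][:195]]),None,fx=1.05,fy=1.05)[:,:,::-1])
print(bw(p,[[0,-.32,.03]]),bw(p,[[0,-.14,.03]]))
E
```

```text
13.8333 [ 0.49312637 -0.26544848  0.16505368] [[-0.03061919 -0.14541448]] 0.00019749393032247772 [ 1.7313907  -0.9757439   0.20783405]
(([331.0, 248.0], 121), array([[0.201, 0.119]]))
(([181.0, 305.0], 475), array([[-0.013, -0.159]]))
w
(([552.0, 62.0], 448), array([[ 0.194, -0.016]]))
(([514.0, 137.0], 799), array([[ 0.178, -0.079]]))
(([298.0, 210.0], 1045), array([[-0.018, -0.153]]))
[[ 0.51967465 -0.44069924  0.03      ]] [[ 0.52386327 -0.26074798  0.03      ]]
```

View pics/c7.png

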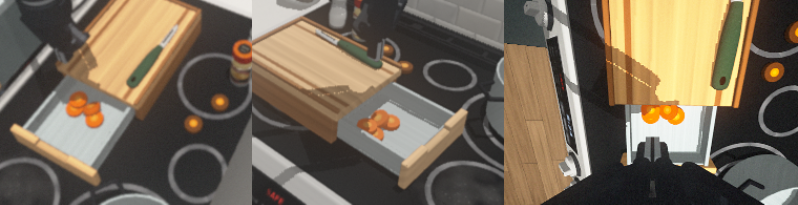

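All four rounds now lie in the tray: side (181,305), and the wrist view agrees. The pot is near where the fingers must go down in front of the tray, so I check its position first.

```bash
python3 - <<'E'
from h import *
p=np.load('p.npy');d=pickle.load(open('d0.pkl','rb'))
for z in(0,.06,.09,.12,.15):
  print(z,'side top/left rim',np.round([wb(p,[ray(d['side'],*c,z)])[0] for c in[(222,386),(180,405)]],3).tolist(),'scene left rim,front rim,handle,base-left',np.round([wb(p,[ray(d['scene'],*c,z)])[0] for c in[(471,260),(505,283),(460,287),(468,300)]],3).tolist())
E
```

```text
0 side top/left rim [[0.147, -0.251], [0.098, -0.315]] scene left rim,front rim,handle,base-left [[0.31, -0.221], [0.284, -0.308], [0.205, -0.248], [0.178, -0.279]]
0.06 side top/left rim [[0.164, -0.265], [0.119, -0.324]] scene left rim,front rim,handle,base-left [[0.222, -0.25], [0.198, -0.329], [0.126, -0.275], [0.102, -0.303]]
0.09 side top/left rim [[0.172, -0.272], [0.129, -0.329]] scene left rim,front rim,handle,base-left [[0.178, -0.265], [0.155, -0.34], [0.087, -0.289], [0.064, -0.315]]
0.12 side top/left rim [[0.181, -0.279], [0.139, -0.333]] scene left rim,front rim,handle,base-left [[0.133, -0.28], [0.112, -0.351], [0.048, -0.303], [0.026, -0.327]]
0.15 side top/left rim [[0.189, -0.285], [0.15, -0.337]] scene left rim,front rim,handle,base-left [[0.089, -0.295], [0.069, -0.362], [0.008, -0.316], [-0.012, -0.339]]
```

The pot and its handle are clear (board x of about +90 mm or more). I go in front of the tray and push it home.

Call:
drive_tool --pt "-0.045 0.006 0 0 0 0 0" --pt "-0.09 0.012 0 0 0 0 0" --pt "-0.135 0.018 0 0 0 0 0" --pt "-0.18 0.024 0 0 0 0 0" --pt "-0.2067 0.024 0 0 0 0 0"

```text
time_s: 14.4
ee_pos: [0.5078, -0.4208, 0.1575]
eef_rot: [[0.001, 1.0, -0.002], [1.0, -0.001, 0.0], [0.0, -0.002, -1.0]]
ft_force: [1.5, 0.1, 0.3]
opening: 0.0004
finger_force: 0.0
```

Call:
drive_tool --pt "0 0 0 0 0 0 0" --pt "0 0 0.05 0 0 0 0" --pt "0 0 0.1 0 0 0 0" --pt "0 0 0.15 0 0 0 0" --pt "0 0 0.172 0 0 0 0"

```text
time_s: 14.82
ee_pos: [0.504, -0.4137, 0.0242]
eef_rot: [[-0.0, 1.0, -0.008], [1.0, 0.0, 0.008], [0.008, -0.008, -1.0]]
ft_force: [-0.8, 0.9, -1.4]
opening: 0.0
finger_force: 0.0
```

Call:
drive_tool --pt "0 0 0 0 0 0 0" --pt "0.015 0 0 0 0 0 0" --pt "0.03 0 0 0 0 0 0" --pt "0.045 0.001 0 0 0 0 0" --pt "0.06 0.001 0 0 0 0 0"

```text
time_s: 15.23
ee_pos: [0.5096, -0.3723, 0.0326]
eef_rot: [[-0.001, 1.0, 0.002], [1.0, 0.001, -0.002], [-0.002, 0.002, -1.0]]
ft_force: [0.1, -1.2, -1.1]
opening: 0.0002
finger_force: 1.0
```

Call:
drive_tool --pt "0.015 0 0 0 0 0 0" --pt "0.03 0.001 0 0 0 0 0" --pt "0.045 0.001 0 0 0 0 0" --pt "0.06 0.001 0 0 0 0 0" --pt "0.075 0.002 0 0 0 0 0"

```text
time_s: 15.65
ee_pos: [0.5106, -0.3156, 0.0315]
eef_rot: [[-0.0, 1.0, 0.001], [1.0, 0.0, -0.001], [-0.001, 0.001, -1.0]]
ft_force: [0.0, -2.6, 1.1]
opening: -0.0002
finger_force: 1.0
```

Call:
drive_tool --pt "0.013 0 0 0 0 0 0" --pt "0.026 0 0 0 0 0 0" --pt "0.036 0 0 0 0 0 0" --pt "0.044 0 0 0 0 0 0" --pt "0.05 0 0 0 0 0 0"

```text
time_s: 16.07
ee_pos: [0.5101, -0.2782, 0.0307]
eef_rot: [[-0.0, 1.0, -0.0], [1.0, 0.0, 0.0], [0.0, -0.0, -1.0]]
ft_force: [1.5, -1.4, 1.2]
opening: 0.0003
finger_force: 0.8
```

Call:
drive_tool --pt "0.005 0 0 0 0 0 0" --pt "0.01 0 0 0 0 0 0" --pt "0.012 0 0 0 0 0 0" --pt "0.012 0 0 0 0 0 0"

```text
time_s: 16.4
ee_pos: [0.5097, -0.2695, 0.0306]
eef_rot: [[-0.0, 1.0, -0.001], [1.0, 0.0, 0.001], [0.001, -0.001, -1.0]]
ft_force: [0.8, 0.5, -0.7]
opening: 0.0006
finger_force: 0.0
```

Call:
drive_tool --pt "0.003 0 0 0 0 0 0" --pt "0.006 0 0 0 0 0 0" --pt "0.006 0 0 0 0 0 0"

```text
time_s: 16.65
ee_pos: [0.5097, -0.2685, 0.0306]
eef_rot: [[-0.002, 1.0, -0.001], [1.0, 0.002, -0.005], [-0.005, -0.001, -1.0]]
ft_force: [-2.8, -9.4, -3.3]
opening: -0.0001
finger_force: 4.9
```

Call:
drive_tool --pt "0.003 0 0 0 0 0 0" --pt "0.005 0 0 0 0 0 0" --pt "0.005 0 0 0 0 0 0"

```text
time_s: 16.9
ee_pos: [0.5098, -0.2684, 0.0308]
eef_rot: [[-0.003, 1.0, -0.0], [1.0, 0.003, -0.01], [-0.01, -0.0, -1.0]]
ft_force: [-5.2, -19.8, -5.5]
opening: 0.0003
finger_force: 10.0
```

The tray is hard against its stop at the expected home position. I back off and check.

Call:
drive_tool --pt "-0.025 0 0 0 0 0 0" --pt "-0.06 0 0 0 0 0 0" --pt "-0.06 0 -0.05 0 0 0 0" --pt "-0.06 0 -0.1 0 0 0 0" --pt "-0.06 0 -0.15 0 0 0 0"

```text
time_s: 17.32
ee_pos: [0.5087, -0.3067, 0.1428]
eef_rot: [[0.002, 1.0, -0.004], [1.0, -0.002, 0.003], [0.003, -0.004, -1.0]]
ft_force: [1.1, -0.8, 0.2]
opening: -0.0003
finger_force: 0.0
```

Call:
drive_tool --pt "0 -0.01 -0.03 0 0 0 0" --pt "0 -0.01 -0.06 0 0 0 0" --pt "0 -0.01 -0.06 0 0 0 0" --pt "0 -0.01 -0.06 0 0 0 0"

```text
time_s: 17.65
ee_pos: [0.503, -0.3072, 0.1897]
eef_rot: [[0.0, 1.0, 0.002], [1.0, -0.0, -0.001], [-0.001, 0.002, -1.0]]
ft_force: [-0.3, 0.0, -0.6]
opening: -0.0002
finger_force: 0.0
```

```bash
python3 - <<'E'
from h import *
p=np.load('p.npy');s=read_state();print(s['time_s'],s['ee_pos'],s['ft_force'])
d=pickle.load(open('d0.pkl','rb'));g=get_image('side');gs=get_image('scene')
print(*[(o[:2],np.round(wb(p,[o[2]]),3)) for o in orange(g)],sep='\n')
# tray front: wood above dark hob; sample along board -y at x=.08, z=.054, and expected front band
for n,g in(('scene',gs),('side',g)):
  for x in(-.085,.085):
    ys=np.arange(-.11,-.19,-.004);q=np.round(proj(g,bw(p,[[x,y,.052] for y in ys]))).astype(int)
    print(n,x,[int(g['frame'][v,u].sum()) for u,v in q])
E
```

```text
17.65 [ 0.50304842 -0.30720314  0.1897461 ] [-0.31119004  0.04466749 -0.56389694]
(([331.0, 248.0], 120), array([[0.215, 0.075]]))
(([284.0, 317.0], 27), array([[ 0.203, -0.112]]))
scene -0.085 [346, 348, 363, 318, 357, 342, 345, 343, 352, 348, 336, 330, 341, 342, 186, 114, 116, 112, 110, 109]
scene 0.085 [487, 371, 355, 363, 572, 550, 512, 284, 145, 146, 147, 138, 136, 138, 134, 136, 136, 129, 134, 127]
side -0.085 [270, 255, 292, 307, 342, 352, 340, 335, 250, 148, 125, 118, 113, 115, 121, 119, 117, 111, 109, 126]
side 0.085 [334, 340, 344, 392, 584, 582, 532, 415, 336, 335, 340, 214, 144, 156, 158, 139, 139, 141, 145, 148]
```

The front face sits about 10 mm out from the board's edge. No rounds are visible outside the tray, and the arm is clear. I hand the job in.

```bash
python3 -c "
from bench import *
print(close_job())"
```

```text
the job is handed in; nothing more can be done
None
```

I drew the tray out to its stop, swept all four carrot rounds into it, pushed it home to a hard stop and handed the job in at about 18 s; the hand-in returned no verdict.

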